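# Tension the tray conveyor's belt take-up and lock it

## Task

Wind the tension wheel clockwise by its crank knob until it turns firmly and the gauge pointer stands between the ribs of the set band, stopping with a notch of the rim in line with the lock's nose; never wind the pointer well past the band. Only then swing the lock arm fully home into the notch and let go, leaving the other things on the table where they are.

Things in the scene. Friction and masses are not known exactly. Their poses are not given: they have to be found in the camera images.
- unit_top (a point): Belt take-up unit fixed to the table: grey steel housing 270 x 260 mm, top 70 mm above the table, on a 310 x 300 mm foot plate. Point on the housing top under the wheel's axle. Unit z up; unit +x to the edge with the gauge (away from the robot, but for the unit's yaw); unit +y to the side with the lock arm.
- wheel_centre (a point): Tension wheel: dark steel disc, 136 mm diameter, 18 mm thick, flat on a vertical axle. Point on the axle at the disc's top face, 103 mm above the table; its frame turns with the wheel. The rim has four open notches (about 22 mm wide, 18 mm deep) at the wheel's own +x, -x, +y, -y. Clockwise from above winds tension up; it stays where left and starts 4 to 8.5 rad short of the set tension.
- wheel: The same wheel (origin on the axle at its underside, 85 mm above the table), for its feel: at the crank knob about 1 N while slack; from 2 rad before the set tension while turning it jumps to about 8 N and climbs to 14 N at it, 17 N overwound (less in a pause); stop 1.2 rad past it. At the set tension a notch points exactly to unit +y, where the lock's nose enters.
- crank_grip (a point): Upright black crank knob on the wheel, spinning freely on its pin: 25 mm diameter, from 107.5 to 161.5 mm above the table, its axis 50 mm from the wheel's axle in the wheel's own direction (-x, -y), half-way between two notches. Point on its axis, 137.5 mm above the table.
- pointer_tip (a point): Steel pointer (36 mm cross bar) that slides to unit +y in the black slot of the gauge on the housing top, 120 mm to unit +x of the wheel's axle. Moved by the wheel only: it rests 36 mm short of the set point while there is slack, then runs 18 mm per rad of wheel, so it is 28 mm short a quarter turn before the set tension.
- set_mark (a point): Middle of the gauge's set band: half-way between two pairs of dark upright ribs, 24 mm apart along unit y, beside the slot. The tension is set when the pointer is between the ribs (its unit y within 12 mm of this point). Axes parallel to the unit's.
- lock_pivot (a point): Vertical pivot of the flat steel lock arm, at unit (-90, +68) mm from the wheel's axle. The arm swings level; its nose (12 mm wide) goes 12 mm deep into the wheel notch that points to unit +y. More than about 0.07 rad out of line it meets the solid rim instead and cannot go home.
- lock_post (a point): Upright steel grip post (22 mm diameter, from 87 to 139 mm above the table) at the lock arm's free end, 143 mm from its pivot. Point on its axis, 121 mm above the table. With the lock home the post is at unit (+50, +96) mm from the wheel's axle. The arm stays where left; about 1 N swings it.
- lock_arm (a joint): Swing of the lock arm: 0 rad is home in the notch (a stop), up to 0.65 rad swung away from the wheel (counter-clockwise from above). It starts between 0.45 and 0.65.
- wrench_grip (a point): Steel wrench 180 mm long lying on the table beside the unit's -y side (point on its handle); a bystander.
- driver_grip (a point): Black screwdriver 200 mm long lying beside the unit's +y side (point on its handle); a bystander.
- wand_mid (a point): Black hand-held metal detector, 345 mm long, 26 mm thick, lying on the table; point near its middle; a bystander.
- mug_mid (a point): White mug, 76 mm diameter, 90 mm tall, upright, point half-way up; a bystander.
- flask_mid (a point): Clear bottle, 64 mm diameter, 140 mm tall, upright, point half-way up; a bystander.
- tape_mid (a point): Black rubber drive ring 100 mm diameter, 30 mm tall, lying flat, point at its middle; a bystander.
- jar_mid (a point): Jar with a steel cap, 70 mm diameter, 75 mm tall, upright, point half-way up; a bystander.

How it is judged:
By the outcome, as a careful person would: the job done as asked, in the order asked, and still so for the second after the job is handed in, with the robot touching nothing.
It also fails if it takes over 72 s, if anything falls off the work surface, if the arm or the gripper's body presses on something with over 40 N, if the wrist force passes 120 N, or if a joint passes its speed limit or range.

## Robot

A 7-joint arm with a two-finger parallel gripper is mounted at the origin on the work surface. World frame = base frame: x ahead of the robot, y to its left, z up, the work surface at z = 0. Lengths are in mm, angles in rad, forces in N, time in s.
With the tool pointing down it reaches from about 350 to 900 mm from the base axis. Payload 8.1 kg.
Tool frame: the origin (TCP) lies midway between the tips of the shut fingers; the grasp point (between the pads) lies 19 mm behind it; z points along the fingers, y is the direction in which the jaws open and shut (so a half turn about z gives the same grasp; the last joint's range is limited). The gripper opens to 85 mm and grips with 20 to 120 N. Pads are 22 mm wide; open, the fingers measure 114 mm over their backs; the gripper's body (76 mm by 85 mm) begins 54 mm behind the grasp point. The pads swing forward as they close: fully open they stand 13 mm farther back than shut.
Start: joints at [-1.3, 0.434, 0.025, 1.573, -0.012, 1.134, -0.075], TCP at [228.25, 581.845, 231.323] pointing down, gripper open.
Joint ranges: [-2.62, 2.62], [-0.44, 2.09], [-1.27, 1.32], [0.08, 2.57], [-1.32, 4.46], [0.12, 2], [-2.74, 2.74]. Speed limits (rad/s): [2.22, 2.22, 3.01, 3.01, 3.14, 3.14, 3.14].

## Interface

Orientations are given as a 3x3 rotation matrix whose columns are the frame's x, y, z axes.
In Python, from workcell import get_obs, vision, job gives the robot as it stands.
- The arm moves only by the shell command python3 -m crank 'ROWS' [FORCE]. ROWS is JSON, a list of rows, each an object of numbers: "tx", "ty", "tz": the shift along the tool's x, y, z in mm; "wx", "wy", "wz": the turn, a rotation vector about the tool's x, y, z in degrees; "hand": the gripper command: -1 is shut, 1 is fully open, values between are in proportion. In form: [{"tx": .., "ty": .., "tz": .., "wx": .., "wy": .., "wz": .., "hand": ..}, ...]. A call has 1 to 10 rows; each row shifts and turns the commanded pose from where the row before left it, along the tool's axes as they then stand; what a row does not reach is not made up. A row lasts 1/8 s, in which the tool goes at most 62.5 mm and 10.7 degrees, less where a joint would pass 70% of its speed; a pose out of reach is approached as far as the arm can. A call is refused whole if a number of a shift passes 62.5 or a number of a turn 10.7, either way. A call with a gripper value outside its range is refused whole. The fingers move at their own pace and stop on an object; FORCE is the grip in N (left out, the last holds). Time passes only in rows, so rows that do not move let the fingers close. It gives the time, the measured TCP pose, the force and the opening at its end, in the units of the state.
- get_obs(): the state, without advancing time (a new reading comes with each control period).
- vision.snapshot(name): name is "scene" or "top" or "wrist"; returns a dict with "pixels" (400x640x3 uint8, red, green, blue), "fov_y" (degrees; the focal length in pixels is half the picture's height over the tangent of half this angle, whatever the lens; pixels are square), "cx", "cy" (the principal point, pixels), "extrinsics" (4x4, takes a point from camera to world coordinates). Camera axes: x right, y up, looking along -z (the intrinsics and any distortion apply to the point x, -y, -z); pixel columns grow to the right and rows downward; lengths in mm; the calibration is good to about 2 mm. The wrist camera is an equidistant fisheye: a pixel r from the principal point sees the ray r / f radians off the axis. A picture is of the moment at which its call begins. There is no depth.
- job.hand_in(): hands the job in, once; it reports no verdict.
The state is a dict: "t": time; "joint_pos": joint angles; "joint_velocities": joint speeds; "joint_efforts": joint torques, N m; "tcp_pos": TCP position; "tool_rot": TCP orientation; "wrist_force": force on the tool from outside, world axes, zero at the start; "wrist_torque": the same for the moment, N m; "grip_width": finger opening in mm.
Only numpy, scipy, OpenCV 4.12 (cv2) and the standard library are available. Lean on these libraries where they do the work, as an engineer would, in place of code of your own. Each camera call takes 0.05 s, during which the arm holds its last target. There are 200 camera calls.

## Working session

There is one attempt and no reset: what is moved stays moved. The work goes in short steps, Python scripts to look and compute and a shell command to move; the robot and the scene stay as the last step left them, time stands still between calls to the robot, and variables do not carry over. Pictures are saved under pics/ and viewed, about 8 in all and at most 12, crops included, and the job is handed in when it is done.

```bash
mkdir -p pics; ls
cat > h.py <<'E'
import numpy as np, cv2
from workcell import get_obs, vision, job
def snap(n,f=None):
    s=vision.snapshot(n)
    if f: cv2.imwrite('pics/'+f,cv2.cvtColor(s['pixels'],cv2.COLOR_RGB2BGR))
    np.save('last_'+n+'.npy',s,allow_pickle=True)
    return s
def load(n): return np.load('last_'+n+'.npy',allow_pickle=True).item()
def ray(s,u,v):
    f=200/np.tan(np.radians(s['fov_y'])/2)
    x,y=(u-s['cx'])/f,(v-s['cy'])/f
    if s.get('fish'):
        r=np.hypot(x,y); d=np.array([np.sin(r)*x/r,-np.sin(r)*y/r,-np.cos(r)])
    else: d=np.array([x,-y,-1.])
    E=np.array(s['extrinsics']); return E[:3,3],E[:3,:3]@d
def plane(s,u,v,z):
    o,d=ray(s,u,v); return o+d*(z-o[2])/d[2]
def proj(s,p):
    E=np.array(s['extrinsics']); c=E[:3,:3].T@(np.array(p)-E[:3,3]); f=200/np.tan(np.radians(s['fov_y'])/2)
    x,y,z=c[0],-c[1],-c[2]
    if s.get('fish'):
        h=np.hypot(x,y); t=np.arctan2(h,z); return s['cx']+f*t*x/h, s['cy']+f*t*y/h
    return s['cx']+f*x/z, s['cy']+f*y/z
E
python3 - <<'E'
from h import *
for n in('top','scene'):
    s=snap(n,n+'0.png'); print(n,s.keys(),s['fov_y'],s['cx'],s['cy'],np.round(s['extrinsics'],3).tolist())
o=get_obs();print(o)
E
```

```text
pics
top dict_keys(['pixels', 'fov_y', 'cx', 'cy', 'extrinsics']) 52.70284668752079 321.2841879743071 201.39158811201398 [[-0.007, 0.991, -0.134, 402.741], [-1.0, -0.009, -0.016, 15.711], [-0.017, 0.134, 0.991, 1091.614], [0.0, 0.0, 0.0, 1.0]]
scene dict_keys(['pixels', 'fov_y', 'cx', 'cy', 'extrinsics']) 47.96841667488745 319.9380716103317 199.3874314582429 [[-0.262, -0.799, 0.542, 1125.443], [0.965, -0.21, 0.156, 204.356], [-0.011, 0.564, 0.826, 1019.971], [0.0, 0.0, 0.0, 1.0]]
{'t': 0.1, 'joint_pos': array([-1.2995733 ,  0.43513769,  0.02498849,  1.57400829, -0.01163088,
        1.13396824, -0.07507462]), 'joint_velocities': array([ 0.00036937, -0.00114333,  0.00055427, -0.00216502,  0.00085644,
       -0.00075893,  0.00069761]), 'joint_efforts': array([ 2.39734938e-03, -6.71751380e+01,  1.02795906e+00, -3.16901743e+01,
        1.57652947e-02,  7.13244954e-03, -1.95758264e-05]), 'tcp_pos': array([228.12064653, 581.40547088, 230.61345048]), 'tool_rot': array([[-9.30912290e-01,  3.65242582e-01, -4.04451224e-04],
       [ 3.65242791e-01,  9.30911367e-01, -1.31545683e-03],
       [-1.03952607e-04, -1.37229782e-03, -9.99999053e-01]]), 'wrist_force': array([-0.24687673, -0.68494708,  0.38615897]), 'wrist_torque': array([-0.01732817, -0.01197442, -0.02032207]), 'grip_width': 85.55256583159337}
```

View pics/top0.png

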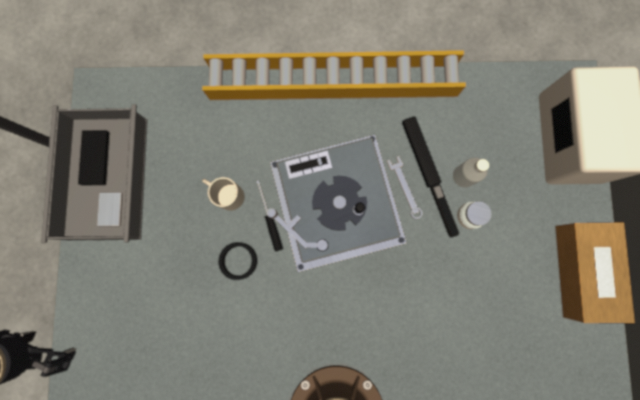

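View pics/scene0.png

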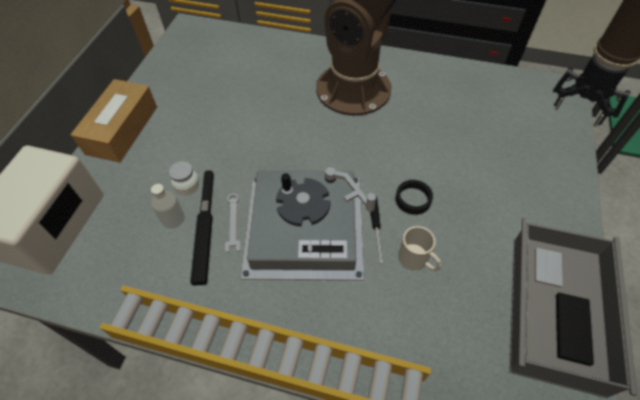

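Run:
```python
from h import *
t=load('top');s=load('scene')
def p(n,a,b,z): print(n,np.round(plane(t,*a,z)),np.round(plane(s,*b,z)))
p('hub',(340,202),(303,199),105)
p('knobtop',(360,208),(286,179),161)
p('pivot',(322,245),(331,174),90)
p('post',(271,213),(372,197),139)
c=(plane(t,340,202,105)+plane(s,303,199,105))/2
pv=(plane(t,322,245,90)+plane(s,331,174,90))/2
d=(pv-c)[:2]; print('dist',np.hypot(*d),'should',np.hypot(90,68)); yaw=np.arctan2(d[1],d[0])-np.arctan2(68,-90);print('yaw',(yaw+np.pi)%(2*np.pi)-np.pi)
# foot corners z~10
q=[plane(t,*a,70) for a in((274,162),(373,138))]
e=q[0]-q[1];print('edge',np.hypot(e[0],e[1]),np.arctan2(-e[0],e[1]))
for n,S,(x0,x1,y0,y1) in(('top',t,(250,420,120,280)),('scene',s,(230,400,160,290))):
    im=cv2.cvtColor(S['pixels'],cv2.COLOR_RGB2BGR)[y0:y1,x0:x1]
    cv2.imwrite('c_%s.png'%n,cv2.resize(im,(400*im.shape[1]//im.shape[0],400),interpolation=cv2.INTER_CUBIC))
a=cv2.imread('c_top.png');b=cv2.imread('c_scene.png');print(a.shape,b.shape)
m=cv2.hconcat([a,b]);m=cv2.resize(m,(800,int(m.shape[0]*800/m.shape[1])));cv2.imwrite('pics/crop1.png',m);print(m.shape)
```

```text
hub [534. -14. 105.] [535. -10. 105.]
knobtop [512. -59. 161.] [526. -52. 161.]
pivot [429.  31.  90.] [431.  35.  90.]
post [505. 151. 139.] [510. 155. 139.]
dist 113.60573313599649 should 112.8007092176286
yaw 0.2392524066434718
edge 264.8216715445137 0.23241973789952944
(400, 425, 3) (400, 523, 3)
(337, 800, 3)
```

View pics/crop1.png

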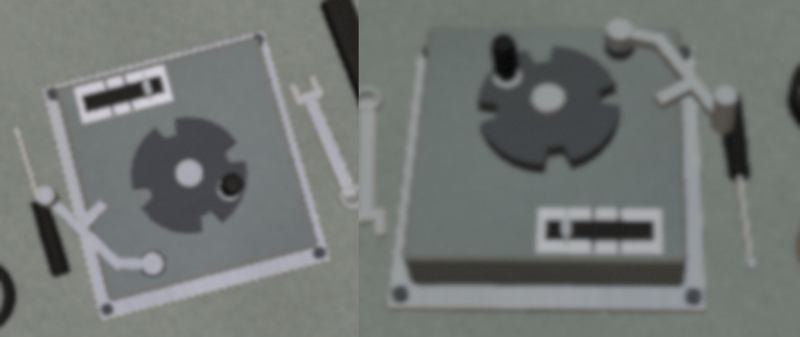

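```bash
python3 -m crank '[{"wz":-10.7},{"wz":-10.7},{"tx":-20,"ty":-46},{"tx":-20,"ty":-46},{"tx":-20,"ty":-46},{"tx":-20,"ty":-46},{"tx":-20,"ty":-46},{"tx":-20,"ty":-46},{"tx":-20,"ty":-46},{"tx":-20,"ty":-46}]'; python3 -m crank '[{"tx":-20,"ty":-46},{"tx":-20,"ty":-46},{"tx":-20,"ty":-46},{"tx":-20,"ty":-46},{"tx":-7,"ty":-46},{"ty":-40},{"hand":1},{"hand":1}]'
python3 - <<'E'
from h import *
s=snap('wrist','w0.png');s['fish']=1;np.save('last_wrist.npy',s,allow_pickle=True)
o=get_obs();print(o['t'],o['tcp_pos'],o['tool_rot'].round(3).tolist(),o['joint_pos'].round(2))
for p in([534.5,-12,105],[515,-58,161]):print(proj(s,p))
E
```

```text
0.15 [228.13332319 581.48567875 230.71656949] [[-0.931, 0.365, -0.0], [0.365, 0.931, -0.001], [-0.0, -0.001, -1.0]] [-1.3   0.44  0.02  1.57 -0.01  1.13 -0.08]
(np.float64(100.08952871525767), np.float64(422.69353469222324))
(np.float64(71.71227013236629), np.float64(433.77245574622185))$[0]: bad value
$[0]: bad value
```

View pics/w0.png

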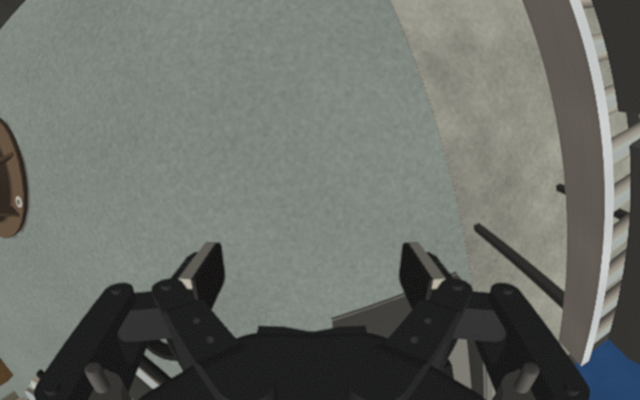

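The move was refused because a row needs every field. That picture shows only bare table with the fingers at (210,270) and (420,270). I'm sending the move again with full rows.

```bash
python3 -m crank '[{"tx":0,"ty":0,"tz":0,"wx":0,"wy":0,"wz":-10.7,"hand":1},{"tx":0,"ty":0,"tz":0,"wx":0,"wy":0,"wz":-10.7,"hand":1},{"tx":-20,"ty":-46,"tz":0,"wx":0,"wy":0,"wz":0,"hand":1},{"tx":-20,"ty":-46,"tz":0,"wx":0,"wy":0,"wz":0,"hand":1},{"tx":-20,"ty":-46,"tz":0,"wx":0,"wy":0,"wz":0,"hand":1},{"tx":-20,"ty":-46,"tz":0,"wx":0,"wy":0,"wz":0,"hand":1},{"tx":-20,"ty":-46,"tz":0,"wx":0,"wy":0,"wz":0,"hand":1},{"tx":-20,"ty":-46,"tz":0,"wx":0,"wy":0,"wz":0,"hand":1},{"tx":-20,"ty":-46,"tz":0,"wx":0,"wy":0,"wz":0,"hand":1},{"tx":-20,"ty":-46,"tz":0,"wx":0,"wy":0,"wz":0,"hand":1}]'; python3 -m crank '[{"tx":-20,"ty":-46,"tz":0,"wx":0,"wy":0,"wz":0,"hand":1},{"tx":-20,"ty":-46,"tz":0,"wx":0,"wy":0,"wz":0,"hand":1},{"tx":-20,"ty":-46,"tz":0,"wx":0,"wy":0,"wz":0,"hand":1},{"tx":-20,"ty":-46,"tz":0,"wx":0,"wy":0,"wz":0,"hand":1},{"tx":-7,"ty":-46,"tz":0,"wx":0,"wy":0,"wz":0,"hand":1},{"tx":0,"ty":-40,"tz":0,"wx":0,"wy":0,"wz":0,"hand":1},{"tx":0,"ty":0,"tz":0,"wx":0,"wy":0,"wz":0,"hand":1},{"tx":0,"ty":0,"tz":0,"wx":0,"wy":0,"wz":0,"hand":1}]'
python3 - <<'E'
from h import *
s=snap('wrist','w1.png');s['fish']=1;np.save('last_wrist.npy',s,allow_pickle=True)
o=get_obs();print(o['t'],o['tcp_pos'],o['tool_rot'].round(3).tolist(),o['joint_pos'].round(2))
for p in([534.5,-12,105],[515,-58,161]):print(proj(s,p))
E
```

```text
t: 1.4
tcp_pos: [388.5, 212.1, 231.3]
tool_rot: [[-1.0, 0.0, 0.0], [0.0, 1.0, 0.0], [-0.0, 0.0, -1.0]]
wrist_force: [0.1, 0.2, 0.6]
grip_width: 85.2
t: 2.4
tcp_pos: [474.9, -55.6, 231.2]
tool_rot: [[-1.0, 0.0, -0.0], [0.0, 1.0, 0.001], [0.0, 0.001, -1.0]]
wrist_force: [0.1, -0.6, 1.0]
grip_width: 85.7
2.45 [474.97086515 -55.08857412 231.17698504] [[-1.0, -0.001, -0.0], [-0.001, 1.0, 0.001], [0.0, 0.001, -1.0]] [-0.28  0.19  0.33  1.94 -0.07  1.02  1.66]
(np.float64(355.8518865509352), np.float64(247.31419514431855))
(np.float64(307.4448080505832), np.float64(256.1174438013887))
```

View pics/w1.png

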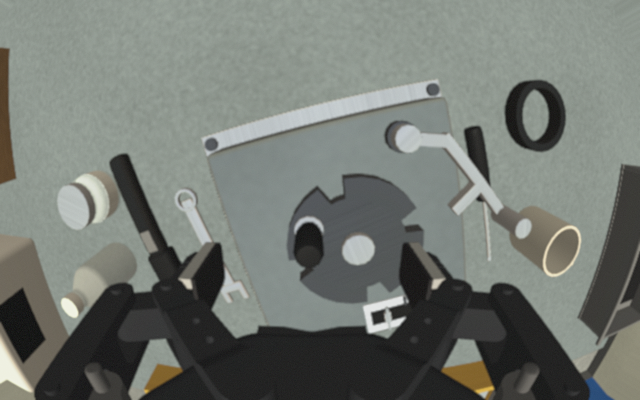

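Wrist view: hub at (358,249), knob top at (309,257), lock post at (523,229) and pivot at (404,136), all within a few pixels of prediction. Next I'll refine these points.

Run:
```python
from h import *
s=load('wrist')
for n,u,v,z in(('hub',358,249,107),('knob',309,257,161),('post',523,229,139),('pivot',404,136,92)):print(n,plane(s,u,v,z).round(1))
m=cv2.cvtColor(s['pixels'],cv2.COLOR_RGB2HSV)
# wheel rim: dark blob radius fit
g=(m[...,2]<95).astype(np.uint8); g[:, :270]=0; g[:,400:]=0; g[:165]=0; g[310:]=0
ys,xs=np.nonzero(g)
P=np.array([plane(s,x,y,103)[:2] for x,y in zip(xs,ys)])
c=np.array([534.5,-12]); 
for r in(60,64):
    a=np.arange(0,360,2.); on=[]
    for A in a:
        u,v=proj(s,[c[0]+r*np.cos(np.radians(A)),c[1]+r*np.sin(np.radians(A)),103]); on.append(int(m[int(round(v)),int(round(u)),2]))
    print(r,list(zip(a.astype(int).tolist(),on)) if r==60 else '')
```

```text
hub [535.4 -10.1 107. ]
knob [515.8 -56.8 161. ]
post [507.  152.8 139. ]
pivot [428.3  31.7  92. ]
60 [(0, 88), (2, 89), (4, 89), (6, 90), (8, 88), (10, 91), (12, 88), (14, 102), (16, 138), (18, 142), (20, 141), (22, 141), (24, 142), (26, 143), (28, 143), (30, 144), (32, 142), (34, 138), (36, 94), (38, 88), (40, 89), (42, 89), (44, 90), (46, 89), (48, 89), (50, 86), (52, 74), (54, 49), (56, 25), (58, 31), (60, 29), (62, 28), (64, 28), (66, 28), (68, 24), (70, 23), (72, 24), (74, 24), (76, 27), (78, 28), (80, 30), (82, 42), (84, 53), (86, 99), (88, 108), (90, 108), (92, 104), (94, 86), (96, 89), (98, 89), (100, 89), (102, 87), (104, 80), (106, 59), (108, 52), (110, 58), (112, 110), (114, 142), (116, 140), (118, 139), (120, 140), (122, 136), (124, 95), (126, 88), (128, 88), (130, 89), (132, 90), (134, 89), (136, 91), (138, 90), (140, 90), (142, 89), (144, 90), (146, 90), (148, 90), (150, 90), (152, 88), (154, 90), (156, 91), (158, 88), (160, 92), (162, 90), (164, 91), (166, 91), (168, 91), (170, 90), (172, 91), (174, 92), (176, 91), (178, 90), (180, 91), (182, 90), (184, 90), (186, 91
[... 274 characters left out ...]
 (236, 88), (238, 99), (240, 156), (242, 180), (244, 201), (246, 201), (248, 194), (250, 183), (252, 177), (254, 123), (256, 123), (258, 65), (260, 75), (262, 74), (264, 67), (266, 60), (268, 51), (270, 49), (272, 44), (274, 37), (276, 38), (278, 49), (280, 46), (282, 65), (284, 82), (286, 119), (288, 136), (290, 137), (292, 146), (294, 147), (296, 143), (298, 76), (300, 50), (302, 50), (304, 84), (306, 90), (308, 89), (310, 90), (312, 91), (314, 89), (316, 89), (318, 91), (320, 89), (322, 91), (324, 91), (326, 90), (328, 90), (330, 91), (332, 88), (334, 89), (336, 90), (338, 90), (340, 90), (342, 89), (344, 89), (346, 90), (348, 89), (350, 88), (352, 90), (354, 90), (356, 89), (358, 90)]
64
```

```bash
python3 -m crank '[{"tx":-41,"ty":-1,"tz":0,"wx":0,"wy":0,"wz":0,"hand":1},{"tx":0,"ty":0,"tz":38,"wx":0,"wy":0,"wz":0,"hand":1},{"tx":0,"ty":0,"tz":38,"wx":0,"wy":0,"wz":0,"hand":1},{"tx":0,"ty":0,"tz":37,"wx":0,"wy":0,"wz":0,"hand":1},{"tx":0,"ty":0,"tz":0,"wx":0,"wy":0,"wz":0,"hand":1},{"tx":0,"ty":0,"tz":0,"wx":0,"wy":0,"wz":0,"hand":-1},{"tx":0,"ty":0,"tz":0,"wx":0,"wy":0,"wz":0,"hand":-1},{"tx":0,"ty":0,"tz":0,"wx":0,"wy":0,"wz":0,"hand":-1},{"tx":0,"ty":0,"tz":0,"wx":0,"wy":0,"wz":0,"hand":-1},{"tx":0,"ty":0,"tz":0,"wx":0,"wy":0,"wz":0,"hand":-1}]' 60; python3 -m crank '[{"tx":0,"ty":0,"tz":0,"wx":0,"wy":0,"wz":0,"hand":-1},{"tx":0,"ty":0,"tz":0,"wx":0,"wy":0,"wz":0,"hand":-1},{"tx":0,"ty":0,"tz":0,"wx":0,"wy":0,"wz":0,"hand":-1}]'
python3 - <<'E'
import numpy as np
c=np.array([534.8,-11]);A0=np.degrees(np.arctan2(-57.2+11,516.3-534.8));print('A0',A0,np.hypot(18.5,46.2))
a=np.radians(A0-15*np.arange(11));P=c+50*np.c_[np.cos(a),np.sin(a)]
for d in np.diff(P,axis=0):print('tx %.1f ty %.1f'%(-d[0],d[1]))
E
```

```text
t: 3.7
tcp_pos: [516.8, -58.1, 119.6]
tool_rot: [[-1.0, 0.001, 0.002], [0.001, 1.0, -0.0], [-0.002, -0.0, -1.0]]
wrist_force: [-1.7, -2.7, 8.7]
grip_width: 23.3
t: 4.08
tcp_pos: [516.8, -58.2, 119.6]
tool_rot: [[-1.0, 0.001, 0.002], [0.001, 1.0, -0.0], [-0.002, -0.0, -1.0]]
wrist_force: [-1.8, -1.9, 8.2]
grip_width: 23.5
A0 -111.82278850756599 49.76635409591505
tx 11.4 ty 6.4
tx 9.3 ty 9.1
tx 6.7 ty 11.2
tx 3.5 ty 12.6
tx 0.2 ty 13.1
tx -3.2 ty 12.6
tx -6.4 ty 11.4
tx -9.1 ty 9.3
tx -11.2 ty 6.7
tx -12.6 ty 3.5
```

```bash
python3 -m crank '[{"tx":11.4,"ty":6.4,"tz":0,"wx":0,"wy":0,"wz":0,"hand":-1},{"tx":9.3,"ty":9.1,"tz":0,"wx":0,"wy":0,"wz":0,"hand":-1},{"tx":6.7,"ty":11.2,"tz":0,"wx":0,"wy":0,"wz":0,"hand":-1},{"tx":3.5,"ty":12.6,"tz":0,"wx":0,"wy":0,"wz":0,"hand":-1},{"tx":0.2,"ty":13.1,"tz":0,"wx":0,"wy":0,"wz":0,"hand":-1}]';python3 -m crank '[{"tx":-3.2,"ty":12.6,"tz":0,"wx":0,"wy":0,"wz":0,"hand":-1},{"tx":-6.4,"ty":11.4,"tz":0,"wx":0,"wy":0,"wz":0,"hand":-1},{"tx":-9.1,"ty":9.3,"tz":0,"wx":0,"wy":0,"wz":0,"hand":-1},{"tx":-11.2,"ty":6.7,"tz":0,"wx":0,"wy":0,"wz":0,"hand":-1},{"tx":-12.6,"ty":3.5,"tz":0,"wx":0,"wy":0,"wz":0,"hand":-1},{"tx":0,"ty":0,"tz":0,"wx":0,"wy":0,"wz":0,"hand":-1}]'
```

```text
t: 4.7
tcp_pos: [485.5, -5.0, 119.6]
tool_rot: [[-1.0, 0.001, 0.002], [0.001, 1.0, 0.0], [-0.002, 0.0, -1.0]]
wrist_force: [1.8, -0.8, 5.8]
grip_width: 23.3
t: 5.45
tcp_pos: [529.8, 38.1, 119.6]
tool_rot: [[-1.0, 0.001, 0.004], [0.001, 1.0, -0.0], [-0.004, -0.0, -1.0]]
wrist_force: [1.6, -2.4, 10.0]
grip_width: 23.2
```

```bash
cat > arc.py <<'E'
import numpy as np,sys
c=np.array([534.9,-11.6]);A0,st,n=map(float,sys.argv[1:4]);p0=np.array(eval(sys.argv[4])) if len(sys.argv)>4 else None
a=np.radians(A0-st*np.arange(int(n)+1));P=c+50*np.c_[np.cos(a),np.sin(a)]
if p0 is not None:P[0]=p0
for d in np.diff(P,axis=0):print('tx %.1f ty %.1f'%(-d[0],d[1]))
print('end',P[-1],np.degrees(a[-1]))
E
python3 arc.py -264 12.5 8 "[527.7,38.7]"
```

```text
tx -12.9 ty -0.6
tx -10.6 ty -2.4
tx -9.8 ty -4.6
tx -8.6 ty -6.7
tx -7.0 ty -8.4
tx -5.0 ty -9.7
tx -2.8 ty -10.5
tx -0.4 ty -10.9
end [584.77820251 -15.08782369] -364.0
```

```bash
python3 -m crank '[{"tx":-12.9,"ty":-0.6,"tz":0,"wx":0,"wy":0,"wz":0,"hand":-1},{"tx":-10.6,"ty":-2.4,"tz":0,"wx":0,"wy":0,"wz":0,"hand":-1},{"tx":-9.8,"ty":-4.6,"tz":0,"wx":0,"wy":0,"wz":0,"hand":-1},{"tx":-8.6,"ty":-6.7,"tz":0,"wx":0,"wy":0,"wz":0,"hand":-1}]';python3 -m crank '[{"tx":-7,"ty":-8.4,"tz":0,"wx":0,"wy":0,"wz":0,"hand":-1},{"tx":-5,"ty":-9.7,"tz":0,"wx":0,"wy":0,"wz":0,"hand":-1},{"tx":-2.8,"ty":-10.5,"tz":0,"wx":0,"wy":0,"wz":0,"hand":-1},{"tx":-0.4,"ty":-10.9,"tz":0,"wx":0,"wy":0,"wz":0,"hand":-1}]'
python3 - <<'E'
from h import *
s=snap('top');
print('gauge px',[tuple(np.round(proj(s,[534.9+120*np.cos(.237)-y*np.sin(.237),-11.6+120*np.sin(.237)+y*np.cos(.237),75]),0)) for y in(-36,0,36)])
im=cv2.cvtColor(s['pixels'],cv2.COLOR_RGB2BGR)[130:270,250:420];cv2.imwrite('pics/t2.png',cv2.resize(im,None,fx=4,fy=4,interpolation=cv2.INTER_CUBIC))
E
python3 arc.py -364 10 10
```

```text
t: 5.95
tcp_pos: [570.1, 24.3, 119.6]
tool_rot: [[-1.0, 0.0, 0.001], [0.0, 1.0, 0.001], [-0.001, 0.001, -1.0]]
wrist_force: [-2.6, -1.3, 10.5]
grip_width: 23.5
t: 6.45
tcp_pos: [585.1, -15.0, 119.5]
tool_rot: [[-1.0, 0.0, 0.002], [0.0, 1.0, 0.001], [-0.002, 0.001, -1.0]]
wrist_force: [-4.2, 1.6, 10.6]
grip_width: 23.8
gauge px [(np.float64(341.0), np.float64(155.0)), (np.float64(327.0), np.float64(158.0)), (np.float64(314.0), np.float64(162.0))]
tx 1.4 ty -8.6
tx 2.8 ty -8.2
tx 4.2 ty -7.6
tx 5.5 ty -6.8
tx 6.6 ty -5.7
tx 7.5 ty -4.5
tx 8.1 ty -3.1
tx 8.6 ty -1.7
tx 8.7 ty -0.2
tx 8.6 ty 1.4
end [522.80390522 -60.11478631] -464.00000000000006
```

Resistance is still only 1.6 N with the knob 88° past the point where the nearest candidate would have gone taut, so that candidate is out. Continuing.

```bash
python3 -m crank '[{"tx":1.4,"ty":-8.6,"tz":0,"wx":0,"wy":0,"wz":0,"hand":-1},{"tx":2.8,"ty":-8.2,"tz":0,"wx":0,"wy":0,"wz":0,"hand":-1},{"tx":4.2,"ty":-7.6,"tz":0,"wx":0,"wy":0,"wz":0,"hand":-1},{"tx":5.5,"ty":-6.8,"tz":0,"wx":0,"wy":0,"wz":0,"hand":-1}]';python3 -m crank '[{"tx":6.6,"ty":-5.7,"tz":0,"wx":0,"wy":0,"wz":0,"hand":-1},{"tx":7.5,"ty":-4.5,"tz":0,"wx":0,"wy":0,"wz":0,"hand":-1}]'
```

```text
t: 7.0
tcp_pos: [573.3, -43.9, 119.7]
tool_rot: [[-1.0, -0.002, 0.006], [-0.002, 1.0, 0.003], [-0.006, 0.003, -1.0]]
wrist_force: [6.6, 7.5, 1.6]
grip_width: 23.1
t: 7.25
tcp_pos: [560.0, -55.1, 119.7]
tool_rot: [[-1.0, -0.001, 0.007], [-0.001, 1.0, 0.001], [-0.007, 0.001, -1.0]]
wrist_force: [9.8, 4.9, -2.8]
grip_width: 23.6
```

The wheel went taut with about 10 N tangential at knob angle -420°, so the set point is the middle candidate, knob about -481°. Winding slower now.

```bash
python3 arc.py -424 10 5 | tail -1; python3 -m crank '[{"tx":8.1,"ty":-3.1,"tz":0,"wx":0,"wy":0,"wz":0,"hand":-1},{"tx":8.6,"ty":-1.7,"tz":0,"wx":0,"wy":0,"wz":0,"hand":-1},{"tx":8.7,"ty":-0.2,"tz":0,"wx":0,"wy":0,"wz":0,"hand":-1},{"tx":8.6,"ty":1.4,"tz":0,"wx":0,"wy":0,"wz":0,"hand":-1},{"tx":8.2,"ty":2.8,"tz":0,"wx":0,"wy":0,"wz":0,"hand":-1},{"tx":0,"ty":0,"tz":0,"wx":0,"wy":0,"wz":0,"hand":-1},{"tx":0,"ty":0,"tz":0,"wx":0,"wy":0,"wz":0,"hand":-1}]'
python3 - <<'E'
from h import *
p=get_obs()['tcp_pos'];print(np.degrees(np.arctan2(p[1]+11.6,p[0]-534.9))-360,np.hypot(p[1]+11.6,p[0]-534.9))
s=snap('wrist','w2.png');s['fish']=1;np.save('last_wrist.npy',s,allow_pickle=True)
a=cv2.cvtColor(s['pixels'],cv2.COLOR_RGB2BGR)
t=snap('top');b=cv2.cvtColor(t['pixels'],cv2.COLOR_RGB2BGR)[130:270,250:420]
c=snap('scene');c=cv2.cvtColor(c['pixels'],cv2.COLOR_RGB2BGR)[160:290,230:400]
b=cv2.resize(b,(400,300),interpolation=cv2.INTER_CUBIC);c=cv2.resize(c,(400,300),interpolation=cv2.INTER_CUBIC)
a=cv2.resize(a[60:330,150:600],(480,288))
o=np.zeros((590,800,3),np.uint8);o[:300,:400]=b;o[:300,400:]=c;o[300:588,:480]=a;cv2.imwrite('pics/m2.png',o)
E
```

```text
end [514.56316785 -57.27727288] -474.00000000000006
t: 8.12
tcp_pos: [517.3, -58.4, 119.7]
tool_rot: [[-1.0, 0.001, 0.006], [0.001, 1.0, -0.001], [-0.006, -0.001, -1.0]]
wrist_force: [6.5, -2.2, -0.5]
grip_width: 23.5
-470.6650465521097 49.973760312244174
```

View pics/m2.png

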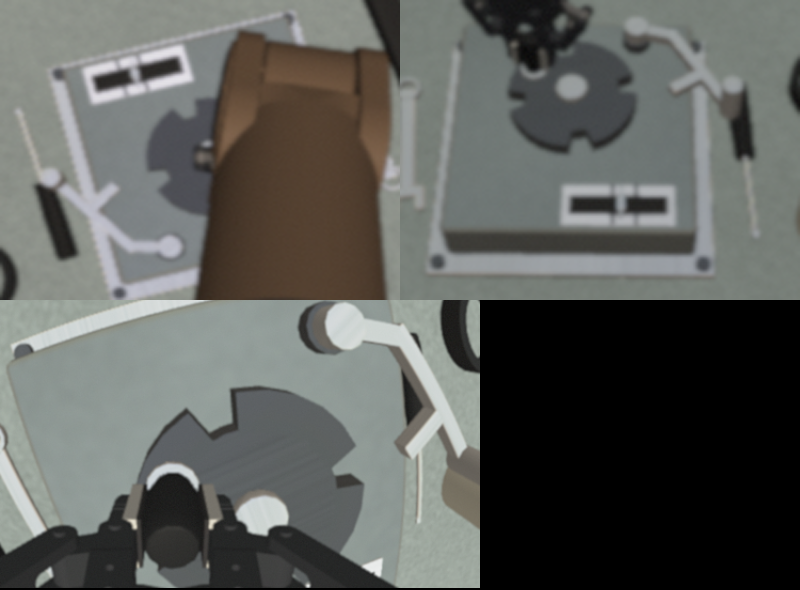

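Pointer at (135,75) top and (620,205) scene, standing between the ribs. The wheel still has about 10° to go for alignment, so I'm pinning down the unit yaw from the foot-plate bolts.

```bash
python3 - <<'E'
from h import *
t=load('top');s=load('scene');w=load('wrist')
k=2.5*800/948
q=[plane(t,250+x/k,120+y/k,10)[:2] for x,y in((53,93),(260,38),(320,253),(107,309))]
def ang(a,b,off): d=b-a; return round(np.degrees(np.arctan2(d[1],d[0]))-off,2),round(np.hypot(*d))
print(ang(q[1],q[0],90),ang(q[2],q[3],90),ang(q[2],q[1],0),ang(q[3],q[0],0),np.mean(q,0))
k2=400/130*800/948
r=[plane(s,230+(x-359)/k2,160+y/k2,10)[:2] for x,y in((400,294),(693,296))]; print(ang(r[0],r[1],90))
# notch / wheel yaw now from wrist image, and pivot
im=cv2.cvtColor(w['pixels'],cv2.COLOR_RGB2HSV)[...,2]
for rr in(58,61,64):
  print(rr,[(A,int(im[int(round(v)),int(round(u))])) for A in range(84,134,2) for u,v in[proj(w,[534.9+rr*np.cos(np.radians(A)),-11.6+rr*np.sin(np.radians(A)),103])]])
print([(A,int(im[int(round(v)),int(round(u))])) for A in range(178,230,2) for u,v in[proj(w,[534.9+60*np.cos(np.radians(A)),-11.6+60*np.sin(np.radians(A)),103])]])
sx=480/450
print('pivot',plane(w,150+346/sx,60+26/sx,92), 'hub',plane(w,150+262/sx,60+(515-300)/sx,107))
E
python3 arc.py -474 5 2
```

```text
(np.float64(14.6), 279) (np.float64(14.18), 277) (np.float64(13.77), 289) (np.float64(14.18), 287) [549.01588899 -10.50019885]
(np.float64(14.47), 276)
58 [(84, 98), (86, 98), (88, 97), (90, 96), (92, 98), (94, 98), (96, 97), (98, 98), (100, 97), (102, 97), (104, 98), (106, 69), (108, 59), (110, 61), (112, 61), (114, 102), (116, 156), (118, 155), (120, 153), (122, 153), (124, 130), (126, 95), (128, 95), (130, 99), (132, 96)]
61 [(84, 98), (86, 97), (88, 98), (90, 96), (92, 96), (94, 99), (96, 98), (98, 98), (100, 97), (102, 98), (104, 98), (106, 66), (108, 60), (110, 61), (112, 74), (114, 148), (116, 154), (118, 153), (120, 154), (122, 154), (124, 151), (126, 98), (128, 98), (130, 97), (132, 98)]
64 [(84, 98), (86, 98), (88, 98), (90, 99), (92, 98), (94, 98), (96, 99), (98, 98), (100, 99), (102, 98), (104, 97), (106, 60), (108, 69), (110, 134), (112, 155), (114, 155), (116, 156), (118, 155), (120, 154), (122, 155), (124, 149), (126, 97), (128, 97), (130, 98), (132, 97)]
[(178, 99), (180, 98), (182, 101), (184, 102), (186, 100), (188, 102), (190, 99), (192, 100), (194, 81), (196, 66), (198, 158), (200, 156), (202, 156), (204, 157), (206, 156), (208, 157), (210, 160), (212, 78), (214, 101), (216, 99), (218, 101), (220, 101), (222, 102), (224, 102), (226, 100), (228, 101)]
pivot [428.48133944  38.6667537   92.        ] hub [532.65735392  -8.89703807 107.        ]
tx 3.9 ty 1.9
tx 3.7 ty 2.3
end [506.94035483 -53.05187863] -484.0
```

```bash
python3 -m crank '[{"tx":3.9,"ty":1.9,"tz":0,"wx":0,"wy":0,"wz":0,"hand":-1},{"tx":3.7,"ty":2.3,"tz":0,"wx":0,"wy":0,"wz":0,"hand":-1},{"tx":0,"ty":0,"tz":0,"wx":0,"wy":0,"wz":0,"hand":-1},{"tx":0,"ty":0,"tz":0,"wx":0,"wy":0,"wz":0,"hand":-1}]'
python3 - <<'E'
from h import *
p=get_obs()['tcp_pos'];print(np.degrees(np.arctan2(p[1]+11.6,p[0]-534.9))-360,np.hypot(p[1]+11.6,p[0]-534.9))
w=snap('wrist','w3.png');w['fish']=1;np.save('last_wrist.npy',w,allow_pickle=True)
im=cv2.cvtColor(w['pixels'],cv2.COLOR_RGB2HSV)[...,2]
for lo in (82,172):
  print([(A,int(im[int(round(v)),int(round(u))])) for A in range(lo,lo+48) for u,v in[proj(w,[534.9+61*np.cos(np.radians(A)),-11.6+61*np.sin(np.radians(A)),103])]])
E
```

```text
t: 8.78
tcp_pos: [510.1, -54.9, 119.7]
tool_rot: [[-1.0, 0.002, 0.007], [0.002, 1.0, -0.002], [-0.007, -0.002, -1.0]]
wrist_force: [9.4, -6.4, -2.1]
grip_width: 23.6
-479.7747322329044 49.908965743867704
[(82, 97), (83, 96), (84, 96), (85, 98), (86, 97), (87, 96), (88, 95), (89, 99), (90, 96), (91, 97), (92, 98), (93, 97), (94, 96), (95, 96), (96, 86), (97, 70), (98, 57), (99, 58), (100, 58), (101, 59), (102, 79), (103, 109), (104, 148), (105, 147), (106, 152), (107, 153), (108, 153), (109, 154), (110, 155), (111, 154), (112, 154), (113, 153), (114, 154), (115, 149), (116, 117), (117, 101), (118, 96), (119, 98), (120, 98), (121, 97), (122, 95), (123, 98), (124, 96), (125, 98), (126, 96), (127, 98), (128, 97), (129, 98)]
[(172, 98), (173, 98), (174, 98), (175, 98), (176, 99), (177, 100), (178, 99), (179, 99), (180, 98), (181, 97), (182, 99), (183, 100), (184, 100), (185, 75), (186, 51), (187, 47), (188, 73), (189, 139), (190, 156), (191, 156), (192, 158), (193, 158), (194, 158), (195, 158), (196, 156), (197, 156), (198, 155), (199, 155), (200, 158), (201, 153), (202, 155), (203, 139), (204, 87), (205, 95), (206, 101), (207, 101), (208, 99), (209, 100), (210, 101), (211, 101), (212, 99), (213, 99), (214, 99), (215, 101), (216, 101), (217, 100), (218, 101), (219, 98)]
```

```bash
python3 -m crank '[{"tx":0.9,"ty":0.6,"tz":0,"wx":0,"wy":0,"wz":0,"hand":-1},{"tx":0,"ty":0,"tz":0,"wx":0,"wy":0,"wz":0,"hand":-1},{"tx":0,"ty":0,"tz":0,"wx":0,"wy":0,"wz":0,"hand":-1}]'; python3 -c "
from h import *
p=get_obs()['tcp_pos'];print(135-120+0*1, np.degrees(np.arctan2(p[1]+11.6,p[0]-534.9))+135)"
```

```text
t: 9.2
tcp_pos: [509.7, -54.6, 119.7]
tool_rot: [[-1.0, 0.002, 0.008], [0.002, 1.0, -0.002], [-0.008, -0.002, -1.0]]
wrist_force: [10.8, -7.5, -4.7]
grip_width: 23.6
15 14.631311157124031
```

```bash
python3 -m crank '[{"tx":0.5,"ty":0.3,"tz":0,"wx":0,"wy":0,"wz":0,"hand":-1},{"tx":0,"ty":0,"tz":0,"wx":0,"wy":0,"wz":0,"hand":-1},{"tx":0,"ty":0,"tz":0,"wx":0,"wy":0,"wz":0,"hand":-1}]';python3 -m crank '[{"tx":-1.3,"ty":-0.8,"tz":0,"wx":0,"wy":0,"wz":0,"hand":-1},{"tx":-1.3,"ty":-0.8,"tz":0,"wx":0,"wy":0,"wz":0,"hand":-1},{"tx":0,"ty":0,"tz":0,"wx":0,"wy":0,"wz":0,"hand":-1}]'; python3 -c "
from h import *
p=get_obs()['tcp_pos'];print(np.degrees(np.arctan2(p[1]+11.6,p[0]-534.9))+135)"
```

```text
t: 9.57
tcp_pos: [509.3, -54.4, 119.8]
tool_rot: [[-1.0, 0.002, 0.008], [0.002, 1.0, -0.002], [-0.008, -0.002, -1.0]]
wrist_force: [13.0, -7.7, -6.0]
grip_width: 23.4
t: 9.95
tcp_pos: [509.9, -54.8, 119.6]
tool_rot: [[-1.0, 0.001, 0.004], [0.001, 1.0, -0.001], [-0.004, -0.001, -1.0]]
wrist_force: [4.1, -3.9, 4.8]
grip_width: 23.3
14.969049359232088
```

```bash
python3 -m crank '[{"tx":0,"ty":0,"tz":0,"wx":0,"wy":0,"wz":0,"hand":1},{"tx":0,"ty":0,"tz":0,"wx":0,"wy":0,"wz":0,"hand":1},{"tx":0,"ty":0,"tz":0,"wx":0,"wy":0,"wz":0,"hand":1},{"tx":0,"ty":0,"tz":0,"wx":0,"wy":0,"wz":0,"hand":1},{"tx":0,"ty":0,"tz":-40,"wx":0,"wy":0,"wz":0,"hand":1},{"tx":0,"ty":0,"tz":-40,"wx":0,"wy":0,"wz":0,"hand":1},{"tx":10,"ty":20,"tz":-20,"wx":0,"wy":0,"wz":0,"hand":1},{"tx":20,"ty":20,"tz":0,"wx":0,"wy":0,"wz":0,"hand":1},{"tx":0,"ty":0,"tz":0,"wx":0,"wy":0,"wz":0,"hand":1},{"tx":0,"ty":0,"tz":0,"wx":0,"wy":0,"wz":0,"hand":1}]'
python3 - <<'E'
from h import *
w=snap('wrist','w4.png');w['fish']=1;np.save('last_wrist.npy',w,allow_pickle=True)
im=cv2.cvtColor(w['pixels'],cv2.COLOR_RGB2HSV)[...,2]
for lo in (82,172):
  print([(A,int(im[int(round(v)),int(round(u))])) for A in range(lo,lo+48) for u,v in[proj(w,[534.9+61*np.cos(np.radians(A)),-11.6+61*np.sin(np.radians(A)),103])]])
c=np.cos(np.radians(14.2));s=np.sin(np.radians(14.2))
# where unit-y line & notch / pivot are predicted
for n,x,y,z in(('piv',-90,68,92),('knob',50*np.cos(np.radians(-135)),-35.36,161)):print(n,proj(w,[534.9+c*x-s*y,-11.6+s*x+c*y,z]))
E
```

```text
t: 11.2
tcp_pos: [478.1, -14.2, 218.3]
tool_rot: [[-1.0, 0.0, 0.0], [0.0, 1.0, -0.0], [-0.0, -0.0, -1.0]]
wrist_force: [-0.3, -0.1, -0.5]
grip_width: 85.3
[(82, 89), (83, 90), (84, 90), (85, 90), (86, 91), (87, 91), (88, 90), (89, 89), (90, 91), (91, 89), (92, 90), (93, 92), (94, 91), (95, 93), (96, 85), (97, 70), (98, 57), (99, 54), (100, 55), (101, 54), (102, 55), (103, 72), (104, 106), (105, 133), (106, 143), (107, 146), (108, 145), (109, 145), (110, 144), (111, 144), (112, 144), (113, 143), (114, 141), (115, 141), (116, 123), (117, 105), (118, 90), (119, 90), (120, 92), (121, 92), (122, 89), (123, 91), (124, 92), (125, 91), (126, 91), (127, 90), (128, 91), (129, 93)]
[(172, 93), (173, 95), (174, 92), (175, 94), (176, 91), (177, 93), (178, 94), (179, 91), (180, 93), (181, 92), (182, 94), (183, 91), (184, 98), (185, 116), (186, 147), (187, 149), (188, 148), (189, 147), (190, 146), (191, 146), (192, 145), (193, 144), (194, 145), (195, 145), (196, 145), (197, 145), (198, 146), (199, 146), (200, 138), (201, 83), (202, 51), (203, 50), (204, 64), (205, 88), (206, 94), (207, 95), (208, 96), (209, 95), (210, 93), (211, 93), (212, 96), (213, 94), (214, 95), (215, 95), (216, 95), (217, 96), (218, 93), (219, 94)]
piv (np.float64(363.89499385298706), np.float64(135.11228392747958))
knob (np.float64(255.04719116743263), np.float64(252.44694109306243))
```

View pics/w4.png

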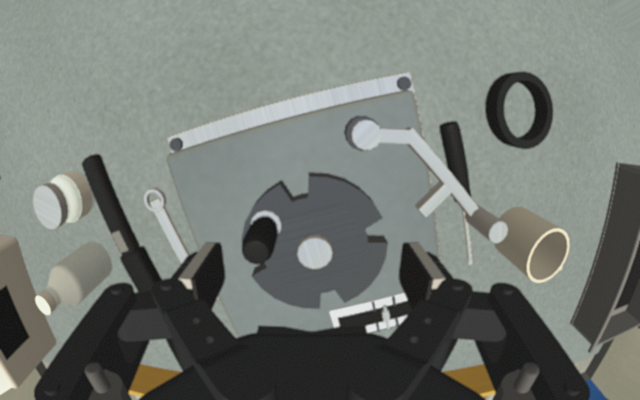

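Wheel notches sit about 15° with the unit at about 14.2°, so aligned within roughly 1° (limit 4°). The pointer at (386,315) is inside the ribs. Next is the lock post at world (507,153), which matches a 0.56 rad swing and a 142.5 mm radius.

```bash
python3 -m crank '[{"tx":-10,"ty":45,"tz":0,"wx":0,"wy":0,"wz":0,"hand":1},{"tx":-10,"ty":45,"tz":0,"wx":0,"wy":0,"wz":0,"hand":1},{"tx":-9,"ty":45,"tz":0,"wx":0,"wy":0,"wz":0,"hand":1},{"tx":0,"ty":32,"tz":0,"wx":0,"wy":0,"wz":0,"hand":1},{"tx":0,"ty":0,"tz":0,"wx":0,"wy":0,"wz":0,"hand":1},{"tx":0,"ty":0,"tz":37,"wx":0,"wy":0,"wz":0,"hand":1},{"tx":0,"ty":0,"tz":37,"wx":0,"wy":0,"wz":0,"hand":1},{"tx":0,"ty":0,"tz":36,"wx":0,"wy":0,"wz":0,"hand":1},{"tx":0,"ty":0,"tz":0,"wx":0,"wy":0,"wz":0,"hand":1}]'; python3 -m crank '[{"tx":0,"ty":0,"tz":0,"wx":0,"wy":0,"wz":0,"hand":-1},{"tx":0,"ty":0,"tz":0,"wx":0,"wy":0,"wz":0,"hand":-1},{"tx":0,"ty":0,"tz":0,"wx":0,"wy":0,"wz":0,"hand":-1},{"tx":0,"ty":0,"tz":0,"wx":0,"wy":0,"wz":0,"hand":-1},{"tx":0,"ty":0,"tz":0,"wx":0,"wy":0,"wz":0,"hand":-1},{"tx":0,"ty":0,"tz":0,"wx":0,"wy":0,"wz":0,"hand":-1}]' 20
python3 - <<'E'
import numpy as np
c=np.array([431.,32.2]);a=np.radians(np.linspace(57.8,25.5,8));P=c+142.9*np.c_[np.cos(a),np.sin(a)]
print(P.round(1).tolist())
for d in np.diff(P,axis=0):print('tx %.1f ty %.1f'%(-d[0],d[1]))
E
```

```text
t: 12.38
tcp_pos: [505.6, 150.9, 106.2]
tool_rot: [[-1.0, 0.002, -0.005], [0.002, 1.0, -0.003], [0.005, -0.003, -1.0]]
wrist_force: [0.5, -0.3, 0.3]
grip_width: 85.1
t: 13.12
tcp_pos: [507.2, 152.6, 109.2]
tool_rot: [[-1.0, 0.001, 0.001], [0.001, 1.0, -0.0], [-0.001, -0.0, -1.0]]
wrist_force: [-1.6, -3.4, 6.6]
grip_width: 20.7
[[507.1, 153.1], [516.6, 146.6], [525.6, 139.3], [533.9, 131.4], [541.5, 122.8], [548.4, 113.6], [554.6, 103.9], [560.0, 93.7]]
tx -9.5 ty -6.5
tx -8.9 ty -7.3
tx -8.3 ty -8.0
tx -7.6 ty -8.6
tx -6.9 ty -9.2
tx -6.2 ty -9.7
tx -5.4 ty -10.2
```

```bash
python3 -m crank '[{"tx":-9.5,"ty":-6.5,"tz":0,"wx":0,"wy":0,"wz":0,"hand":-1},{"tx":-8.9,"ty":-7.3,"tz":0,"wx":0,"wy":0,"wz":0,"hand":-1},{"tx":-8.3,"ty":-8,"tz":0,"wx":0,"wy":0,"wz":0,"hand":-1},{"tx":-7.6,"ty":-8.6,"tz":0,"wx":0,"wy":0,"wz":0,"hand":-1},{"tx":-6.9,"ty":-9.2,"tz":0,"wx":0,"wy":0,"wz":0,"hand":-1}]';  python3 -m crank '[{"tx":-3.1,"ty":-4.8,"tz":0,"wx":0,"wy":0,"wz":0,"hand":-1},{"tx":-3.1,"ty":-4.9,"tz":0,"wx":0,"wy":0,"wz":0,"hand":-1},{"tx":-2.7,"ty":-5.1,"tz":0,"wx":0,"wy":0,"wz":0,"hand":-1},{"tx":-2.7,"ty":-5.1,"tz":0,"wx":0,"wy":0,"wz":0,"hand":-1},{"tx":0,"ty":0,"tz":0,"wx":0,"wy":0,"wz":0,"hand":-1},{"tx":0,"ty":0,"tz":0,"wx":0,"wy":0,"wz":0,"hand":-1}]'
```

```text
t: 13.75
tcp_pos: [550.7, 115.2, 109.4]
tool_rot: [[-1.0, -0.001, 0.005], [-0.001, 1.0, 0.003], [-0.005, 0.003, -1.0]]
wrist_force: [6.8, 7.9, 0.4]
grip_width: 21.1
t: 14.5
tcp_pos: [563.2, 94.5, 109.4]
tool_rot: [[-1.0, -0.0, 0.006], [-0.0, 1.0, 0.002], [-0.006, 0.002, -1.0]]
wrist_force: [7.9, 3.9, -0.6]
grip_width: 21.3
```

```bash
python3 -m crank '[{"tx":-1.8,"ty":-1.8,"tz":0,"wx":0,"wy":0,"wz":0,"hand":-1},{"tx":-1.2,"ty":-1.8,"tz":0,"wx":0,"wy":0,"wz":0,"hand":-1},{"tx":0,"ty":0,"tz":0,"wx":0,"wy":0,"wz":0,"hand":-1},{"tx":0,"ty":0,"tz":0,"wx":0,"wy":0,"wz":0,"hand":-1}]'
```

```text
t: 15.0
tcp_pos: [563.7, 93.6, 109.3]
tool_rot: [[-1.0, -0.003, 0.002], [-0.003, 1.0, 0.004], [-0.002, 0.004, -1.0]]
wrist_force: [-0.8, 12.3, 6.6]
grip_width: 21.2
```

```bash
python3 -m crank '[{"tx":-0.5,"ty":-2,"tz":0,"wx":0,"wy":0,"wz":0,"hand":-1},{"tx":-0.5,"ty":-2,"tz":0,"wx":0,"wy":0,"wz":0,"hand":-1},{"tx":0,"ty":0,"tz":0,"wx":0,"wy":0,"wz":0,"hand":-1},{"tx":0,"ty":0,"tz":0,"wx":0,"wy":0,"wz":0,"hand":-1}]'
```

```text
t: 15.5
tcp_pos: [563.8, 93.5, 109.2]
tool_rot: [[-1.0, -0.006, 0.001], [-0.006, 1.0, 0.008], [-0.001, 0.008, -1.0]]
wrist_force: [-3.3, 22.3, 6.5]
grip_width: 21.2
```

The lock is on its stop: force rose from 12 to 22 N with only 0.1 mm of motion. Next: relieve the load, release, retract and look.

```bash
python3 -m crank '[{"tx":0.3,"ty":3,"tz":0,"wx":0,"wy":0,"wz":0,"hand":-1},{"tx":0.3,"ty":1.5,"tz":0,"wx":0,"wy":0,"wz":0,"hand":-1},{"tx":0,"ty":0,"tz":0,"wx":0,"wy":0,"wz":0,"hand":1},{"tx":0,"ty":0,"tz":0,"wx":0,"wy":0,"wz":0,"hand":1},{"tx":0,"ty":0,"tz":0,"wx":0,"wy":0,"wz":0,"hand":1},{"tx":0,"ty":0,"tz":0,"wx":0,"wy":0,"wz":0,"hand":1},{"tx":0,"ty":0,"tz":-40,"wx":0,"wy":0,"wz":0,"hand":1},{"tx":0,"ty":0,"tz":-50,"wx":0,"wy":0,"wz":0,"hand":1},{"tx":0,"ty":0,"tz":-50,"wx":0,"wy":0,"wz":0,"hand":1}]'; python3 -m crank '[{"tx":40,"ty":-30,"tz":0,"wx":0,"wy":0,"wz":0,"hand":1},{"tx":45,"ty":-30,"tz":0,"wx":0,"wy":0,"wz":0,"hand":1},{"tx":30,"ty":-30,"tz":0,"wx":0,"wy":0,"wz":0,"hand":1},{"tx":0,"ty":0,"tz":0,"wx":0,"wy":0,"wz":0,"hand":1},{"tx":0,"ty":0,"tz":0,"wx":0,"wy":0,"wz":0,"hand":1},{"tx":0,"ty":0,"tz":0,"wx":0,"wy":0,"wz":0,"hand":1}]'
python3 - <<'E'
from h import *
w=snap('wrist','w5.png')
a=cv2.cvtColor(w['pixels'],cv2.COLOR_RGB2BGR)[60:360,120:580]
t=snap('scene');c=cv2.cvtColor(t['pixels'],cv2.COLOR_RGB2BGR)[160:290,150:450]
a=cv2.resize(a,(460,300));c=cv2.resize(c,(650,282),interpolation=cv2.INTER_CUBIC)
o=np.zeros((590,660,3),np.uint8);o[:300,:460]=a;o[305:587,:650]=c;cv2.imwrite('pics/m5.png',o)
E
```

```text
t: 16.62
tcp_pos: [562.9, 90.2, 249.7]
tool_rot: [[-1.0, 0.001, -0.0], [0.001, 1.0, -0.0], [0.0, -0.0, -1.0]]
wrist_force: [1.6, -0.3, -0.2]
grip_width: 85.2
t: 17.38
tcp_pos: [448.9, 1.3, 248.2]
tool_rot: [[-1.0, -0.001, 0.0], [-0.001, 1.0, -0.0], [-0.0, -0.0, -1.0]]
wrist_force: [-0.1, 1.4, 1.0]
grip_width: 85.2
```

View pics/m5.png

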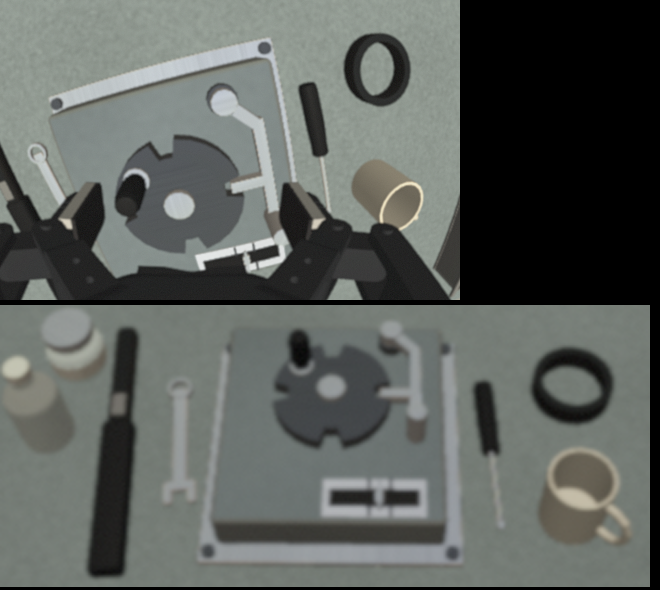

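The picture shows the nose in the notch at (235,188), the pointer between the ribs at (380,495), and the mug, ring, wrench and screwdriver unmoved. The gripper is clear, so I'm handing in.

```bash
python3 -c "
from workcell import job;print(job.hand_in())"
```

```text
the job is handed in; nothing more can be done
None
```

The wheel is wound to the set band and the lock arm is home in the notch. I handed the job in at about 17 s on the robot's clock; no verdict is reported.

- **Winding:** I wound the wheel clockwise by its knob by about 370° and stopped when a notch pointed to the lock's nose. The pull rose from about 2 N while slack to about 15 N near the end.
- **Alignment:** The estimates of the wheel's angle against the unit's yaw ranged from agreement to about 1° apart. The lock allows 4°.
- **Lock:** I then gripped the lock post and swung the arm in until it met its stop. The force rose from 12 to 22 N with about 0.1 mm of motion. I eased the load off, let go and retracted.
- **Last pictures:** They show the nose in the notch and the pointer between the ribs. The bystanders in view look unmoved, and the gripper is open and clear of everything.
- **One disagreement:** The post stopped about 4 mm from where I predicted home to be. That is mostly error in my pivot estimate; the swing angle agreed to within 1°.

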